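# Unclamp a lantern and lay it in its cradle

## Task

Throw the clamp's ratchet pawl right over so the jaw can be drawn back, then draw the jaw well back (about 4 cm) by its post. Lift the lantern out by its cap and stand it in the middle of the rubber mat, let go of it, then take it again by its body and lay it on its side on the two rails of the wooden cradle, either way round, body centred on the rails and flange and cap beyond their ends, without dropping it on the way. Leave the pawl thrown over and the jaw back, and do not disturb the jar or the steel collar.

Things in the scene. Friction and masses are not known exactly. Their poses are not given: they have to be found in the camera images.
- clamp: Ratchet clamp, fixed to the bench (place and heading vary): grey plate 110 mm wide, 15 mm thick. Origin: underside, below the middle of the lantern's bed. x runs along the clamp, the way the sliding jaw draws back; z up; plate from x = -60 to +250 mm. Fixed jaw at x = -49 to -35 mm, 45 mm high; cheeks at y = +-36 mm, 25 mm high. Pawl pivot pin: x = 205, 35 mm up, along y; bracket y = 16 to 28 mm.
- bed (a point): Top of the bed, 15 mm above the bench, below the lantern's middle when clamped; axes as the clamp's.
- jaw (a joint): Sliding jaw, m along the clamp's x: 0 = shut on the lantern, 0.055 = drawn right back. Its lip hangs 7 mm over the lantern's flange while shut, top 37 mm above the bench. About 3 N of friction; stays where left. A toothed bar runs back from it under the pawl, tooth tops 37 mm above the bench, 22 mm apart: with the pawl down it draws back only about 1.5 mm.
- jaw_post (a point): Point on the axis of the jaw's upright steel post, by which it is drawn back: 14 mm thick along the clamp's x, 18 mm along y, top 93 mm above the bench; this point is 8 mm below the top, 90 mm along x from the bed's middle when shut; moves with the jaw.
- pawl (a joint): Ratchet pawl, rad about the clamp's y: 0 = down, nose in the teeth, lever leaning 40 degrees from upright towards the lantern; 1.92 = thrown right over, lever leaning 70 degrees away from it, nose clear. Very light (under 1 N at the ball): past about 1.25 it falls right over and stays, short of 0.75 it falls back, between it stays put.
- lever_ball (a point): Centre of the black ball (16 mm) on the pawl's lever, 65 mm from the pivot pin, at y = +8 mm in the clamp's frame, 85 mm above the bench when the pawl is down; the rod is 7 mm thick.
- lantern: The lantern in the clamp, 136 mm tall, about 0.35 kg, round: black flange 68 mm wide from 0 to 14 mm, orange body 52 mm wide to 96 mm, steel shoulder 48 mm wide to 104 mm, black cap 26 mm wide to 136 mm. Origin: middle of its underside; z points to the cap. Centre of mass about 45 to 50 mm up.
- lantern_mid (a point): On the lantern's axis, 55 mm above its underside (middle of the orange body); axes as the lantern's.
- lantern_cap (a point): On the lantern's axis, 124 mm above its underside, in the cap.
- mat: Square black rubber mat, 110 x 110 mm, 4 mm thick, fixed to the bench; origin: middle of its underside. Mat and cradle can change places.
- cradle: Wooden cradle, fixed: board 130 x 90 x 10 mm with two round rails along its x axis, 12 mm thick, 36 mm apart between centres, 52 mm long, centred, tops 32 mm above the bench. Origin: middle of its underside. A lantern lies with its orange body on the rails and its flange and cap beyond their ends.
- cradle_rest (a point): Where lantern_mid comes to lie: over the cradle's middle, 52.5 mm above the bench (so the flange clears the board by 8 mm); its x axis runs along the rails.
- grease_jar: low lidded jar, 60 mm wide, 45 mm tall, standing beyond the mat; not to be disturbed. Origin: middle of its underside.
- steel_collar: plain round steel collar, 32 mm wide, 14 mm tall, lying flat beyond the mat and cradle; not to be disturbed. Origin: middle of its underside.
Mind the look-alikes: they are no part of the job. Of the things shaped like the cradle, the wooden one is meant.

How it is judged:
By the outcome, as a careful person would: the job done as asked, in the order asked, and still so for the second after the job is handed in, with the robot touching nothing.
It also fails if it takes over 67 s, if anything falls off the work surface, if the arm or the gripper's body presses on something with over 40 N, if the wrist force passes 120 N, or if a joint passes its speed limit or range.

## Robot

A 6-joint arm with a two-finger parallel gripper is mounted at the origin on the work surface. World frame = base frame: x ahead of the robot, y to its left, z up, the work surface at z = 0. Lengths are in m, angles in rad, forces in N, time in s.
With the tool pointing down it reaches from about 0.35 to 0.875 m from the base axis. Payload 4.2 kg.
Tool frame: the origin (TCP) lies midway between the tips of the shut fingers; the grasp point (between the pads) lies 19 mm behind it; z points along the fingers, y is the direction in which the jaws open and shut (so a half turn about z gives the same grasp; the last joint's range is limited). The gripper opens to 85 mm and grips with 20 to 120 N. Pads are 22 mm wide; open, the fingers measure 114 mm over their backs; the gripper's body (76 mm by 85 mm) begins 54 mm behind the grasp point. The pads swing forward as they close: fully open they stand 13 mm farther back than shut.
Start: joints at [1.565, 0.385, 0.008, 0, -1.194, -0.259], TCP at [0.164, 0.603, 0.199] pointing down, gripper open.
Joint ranges: [-3.14, 3.14], [-1.21, 2.06], [-1.07, 1.41], [-3.16, 2.05], [-2.99, -0.16], [-3.1, 3.1]. Speed limits (rad/s): [2.79, 2.79, 3.14, 3.14, 3.14, 3.14].

## Interface

Orientations are given as a rotation vector (axis times angle).
In Python, from workcell import arm gives the robot as it stands. The module is installed in compiled form; this text tells all that it offers.
- The arm moves only by the shell command python3 -m pendant 'ROWS' [OPENING] [FORCE]. ROWS is JSON, a list of rows, each a list of 6 numbers: the shift along the tool's x, y, z normalised to -1 to 1, where 1 is 0.5 m, then the turn, a rotation vector about the tool's x, y, z normalised to -1 to 1, where 1 is 30 degrees. A call has 1 to 20 rows; each row is the pose to reach, as a shift and turn from the pose measured when the call began, along the tool's axes at that moment; what a row does not reach only later rows make up. A row lasts 1/10 s, in which the tool goes at most 50 mm and 8.59 degrees, less where a joint would pass 70% of its speed; a pose out of reach is approached as far as the arm can. A call with a number of a shift or a turn outside -1 to 1 is refused whole. A call with a gripper value outside its range is refused whole. OPENING is the gripper's target within -1 to 1 (fully open at 1, half-way at 0, shut at -1), set as the call begins (- or left out, the last holds). The fingers move at their own pace and stop on an object; FORCE is the grip in N (left out, the last holds). Time passes only in rows, so rows that repeat a pose let the fingers close. It gives the time, the measured TCP pose, the force and the opening at its end, in the units of the state.
- arm.observe(): the state, without advancing time (a new reading comes with each control period).
- arm.get_image(name): name is "scene" or "top"; returns the picture (480x640x3 uint8, red, green, blue); there is no depth.
- arm.get_calibration(name): a dict with "fov_y" (degrees; the focal length in pixels is half the picture's height over the tangent of half this angle, whatever the lens; pixels are square), "cx", "cy" (the principal point, pixels), "world_to_cam" (4x4, takes a point from world to camera coordinates). Camera axes: x right, y down, z forward; pixel columns grow to the right and rows downward; lengths in m; the calibration is good to about 2 mm. A picture is of the moment at which its call begins. get_calibration takes no time and is no camera call.
- arm.close_job(): hands the job in, once; it reports no verdict.
The state is a dict: "time_s": time; "q": joint angles; "joint_velocities": joint speeds; "joint_efforts": joint torques, N m; "position": TCP position; "eef_rot": TCP orientation; "wrist_force": force on the tool from outside, world axes, zero at the start; "wrist_torque": the same for the moment, N m; "width": opening from 0.0 (shut) to 1.0 (fully open).
Only numpy, scipy, OpenCV 4.12 (cv2) and the standard library are available. Lean on these libraries where they do the work, as an engineer would, in place of code of your own. Each camera call takes 0.05 s, during which the arm holds its last target. There are 200 camera calls.

## Working session

There is one attempt and no reset: what is moved stays moved. The work goes in short steps, Python scripts to look and compute and a shell command to move; the robot and the scene stay as the last step left them, time stands still between calls to the robot, and variables do not carry over. Pictures are saved under pics/ and viewed, about 8 in all and at most 12, crops included, and the job is handed in when it is done.

```bash
mkdir -p pics; cat > h.py <<'E'
import numpy as np, cv2
from scipy.spatial.transform import Rotation as R
from workcell import arm
def cal(n):
    c=arm.get_calibration(n); f=240/np.tan(np.radians(c["fov_y"])/2); return f,c["cx"],c["cy"],np.array(c["world_to_cam"])
def snap(n,fn):
    im=arm.get_image(n); cv2.imwrite("pics/"+fn,im[:,:,::-1]); return im
def ray(n,u,v):
    f,cx,cy,T=cal(n); d=T[:3,:3].T@np.array([(u-cx)/f,(v-cy)/f,1]); o=-T[:3,:3].T@T[:3,3]; return o,d
def onz(n,u,v,z):
    o,d=ray(n,u,v); return o+d*(z-o[2])/d[2]
def proj(n,p):
    f,cx,cy,T=cal(n); q=T[:3,:3]@np.array(p)+T[:3,3]; return np.array([cx+f*q[0]/q[2],cy+f*q[1]/q[2]])
E
python3 - <<'E'
from h import *
for n in("scene","top"):
    print(arm.get_calibration(n)); snap(n,n+"0.png")
s=arm.observe();print(s)
E
```

```text
{'fov_y': 42.81796695014492, 'cx': 327.508576615797, 'cy': 242.1830175481462, 'world_to_cam': array([[ 0.87403203,  0.48583265,  0.00588647, -0.38858084],
       [ 0.41522314, -0.74060174, -0.52829804, -0.20654235],
       [-0.25230491,  0.4641936 , -0.84903859,  1.47974981],
       [ 0.        ,  0.        ,  0.        ,  1.        ]])}
{'fov_y': 56.76435673661772, 'cx': 321.4559633227701, 'cy': 240.88717019957198, 'world_to_cam': array([[-0.00577257, -0.99985073, -0.01628495, -0.0483214 ],
       [-0.99613066,  0.00717772, -0.08759099,  0.51050014],
       [ 0.08769481,  0.01571632, -0.9960234 ,  1.09484555],
       [ 0.        ,  0.        ,  0.        ,  1.        ]])}
{'time_s': 0.1, 'q': array([ 1.56461085e+00,  3.85471997e-01,  6.72622617e-03, -4.02871787e-04,
       -1.19402486e+00, -2.58592944e-01]), 'joint_velocities': array([ 0.00096065, -0.00175899,  0.00250199,  0.00080764,  0.00094147,
        0.00037884]), 'joint_efforts': array([-6.05985351e-04, -3.93322492e+01,  1.88932300e+01,  4.19804558e+00,
       -2.56906969e-03,  4.13213613e-06]), 'position': array([0.16340704, 0.60263258, 0.19802625]), 'eef_rot': array([ 3.11208266e+00, -4.14665553e-01, -1.93061234e-04]), 'wrist_force': array([-0.1054187 , -0.55373951,  0.71608535]), 'wrist_torque': array([-0.02090273, -0.01800323,  0.00012224]), 'width': 0.9992339571695472}
```

View pics/scene0.png

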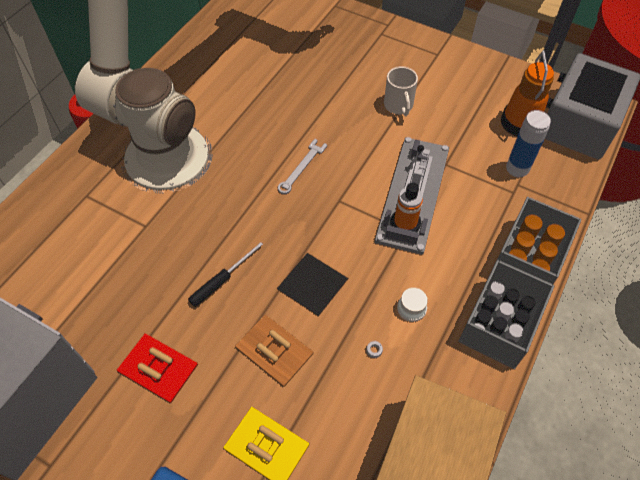

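View pics/top0.png

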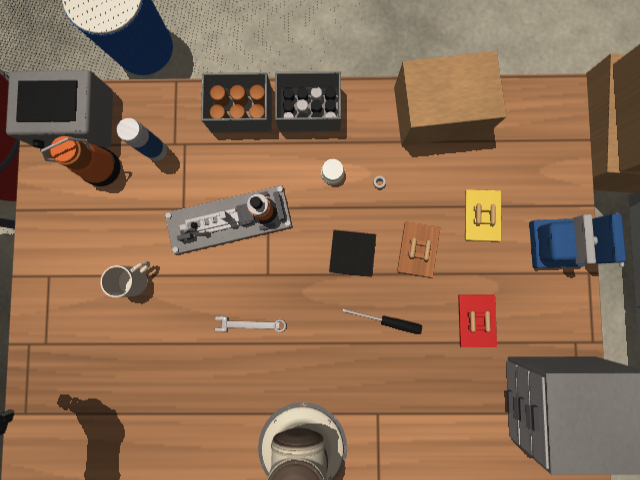

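The scene shows the clamp with lantern at about (412,200), the mat at (313,283), the wooden cradle at (274,350), the jar at (412,303) and the collar at (374,349). In the top view these are at (230,218), (353,253), (419,249), (332,172) and (379,182). The red and yellow cradles are look-alikes.

```bash
python3 - <<'E'
from h import *
s=cv2.imread("pics/scene0.png"); t=cv2.imread("pics/top0.png")
a=cv2.resize(s[130:260,365:460],None,fx=4,fy=4,interpolation=cv2.INTER_CUBIC)
b=cv2.resize(t[180:260,160:300],None,fx=3,fy=3,interpolation=cv2.INTER_CUBIC)
W=np.zeros((600,800,3),np.uint8); W[:520,:380]=a; W[:240,380:800]=b
c=cv2.resize(t[215:285,320:450],None,fx=3,fy=3,interpolation=cv2.INTER_CUBIC); W[260:260+210,380:770]=c
cv2.imwrite("pics/comp0.png",W)
print("tcp",proj("top",[.163,.603,.198]),proj("top",[0,0,0]),proj("scene",[.163,.603,.198]))
h=cv2.cvtColor(t,cv2.COLOR_BGR2HSV)
def rect(m,name,z,roi):
    x0,y0,x1,y1=roi; mm=np.zeros(m.shape,np.uint8); mm[y0:y1,x0:x1]=m[y0:y1,x0:x1]
    cs,_=cv2.findContours(mm,cv2.RETR_EXTERNAL,cv2.CHAIN_APPROX_NONE); k=max(cs,key=cv2.contourArea)
    P=np.array([onz("top",u,v,z)[:2] for u,v in k[:,0]],np.float32)*1000
    r=cv2.minAreaRect(P); print(name,cv2.contourArea(k),r, cv2.minAreaRect(k))
rect(((h[...,2]<60)*255).astype(np.uint8),"mat",.004,(325,225,382,282))
lab=cv2.cvtColor(t,cv2.COLOR_BGR2LAB)
rect(((h[...,1]<60)*255).astype(np.uint8),"clamp",.015,(160,180,296,256))
print(h[235:265:6,395:445:5].tolist())
rect(((h[...,1]<60)&(h[...,2]>150)).astype(np.uint8)*255,"jar",.045,(315,155,350,190))
rect(((h[...,1]<80)).astype(np.uint8)*255,"collar",.014,(370,173,390,192))
E
```

```text
tcp [  5.49489855 402.44367132] [301.85099639 448.00736308] [346.46308987 -30.25557445]
mat 1708.0 ((480.1649475097656, -129.85707092285156), (108.84933471679688, 107.78475952148438), 83.45818328857422) ((352.33660888671875, 253.13365173339844), (42.886104583740234, 42.1895751953125), 5.710592269897461)
clamp 5020.0 ((567.5222778320312, 187.40805053710938), (110.85923767089844, 309.1197509765625), 12.91492748260498) ((227.39508056640625, 219.55410766601562), (42.94487762451172, 121.79166412353516), 76.75948333740234)
[[[13, 131, 175], [13, 132, 174], [12, 153, 165], [12, 151, 172], [12, 152, 173], [12, 151, 164], [12, 151, 171], [12, 152, 173], [12, 151, 169], [13, 131, 169]], [[13, 132, 178], [13, 132, 178], [12, 153, 167], [12, 156, 95], [16, 119, 178], [12, 150, 177], [12, 151, 172], [14, 124, 167], [12, 151, 171], [13, 133, 174]], [[13, 130, 178], [13, 132, 159], [12, 152, 171], [12, 144, 147], [14, 124, 111], [12, 150, 161], [14, 130, 129], [13, 144, 140], [12, 152, 170], [13, 133, 171]], [[13, 133, 174], [12, 151, 133], [12, 149, 174], [16, 119, 175], [12, 152, 166], [12, 151, 167], [16, 119, 180], [11, 151, 181], [12, 151, 179], [13, 132, 170]], [[12, 133, 171], [12, 149, 169], [12, 152, 171], [12, 151, 144], [12, 152, 156], [12, 152, 129], [15, 118, 143], [12, 153, 178], [12, 141, 132], [13, 133, 169]]]
jar 314.5 ((688.2108154296875, -78.11323547363281), (52.413047790527344, 50.85914611816406), 89.43716430664062) ((331.5, 169.0), (20.0, 21.0), 90.0)
collar 111.5 ((660.9786987304688, -199.5418243408203), (30.66501235961914, 31.165433883666992), 89.44791412353516) ((379.0, 182.0), (12.0, 12.0), 90.0)
```

View pics/comp0.png

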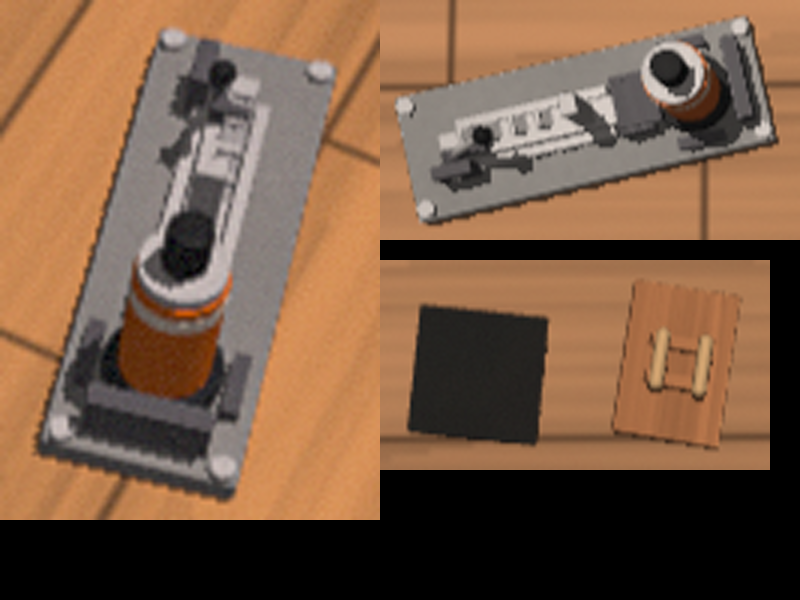

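The composite shows the lantern at the right-hand end of the clamp, the pawl bracket towards the robot, and the black ball at about top (194,225). The cradle rails run along the board's long side. Next I compute poses and check them against both views.

```bash
cat >> h.py <<'E'
CO=np.array([.5887,.0948]); CH=np.radians(102.9)
def cl(x,y,z):
    e=np.array([np.cos(CH),np.sin(CH)]); n=np.array([-e[1],e[0]]); p=CO+e*x+n*y; return np.array([p[0],p[1],z])
def two(u1,u2):
    A=[];b=[]
    o1,d1=ray("top",*u1);o2,d2=ray("scene",*u2); d1/=np.linalg.norm(d1); d2/=np.linalg.norm(d2)
    M1=np.eye(3)-np.outer(d1,d1);M2=np.eye(3)-np.outer(d2,d2)
    p=np.linalg.solve(M1+M2,M1@o1+M2@o2); return p,np.linalg.norm(M1@(p-o1))*2
def goto(target,yaw=None):  # rows for a shift to target (TCP)
    s=arm.observe(); Rm=R.from_rotvec(s["eef_rot"]).as_matrix()
    d=Rm.T@(np.array(target)-s["position"]); print("shift units",np.round(d/.5,4)); return d
def blob(im,cond,roi):
    x0,y0,x1,y1=roi; m=np.zeros(cond.shape,np.uint8); m[y0:y1,x0:x1]=cond[y0:y1,x0:x1]
    cs,_=cv2.findContours(m,cv2.RETR_EXTERNAL,cv2.CHAIN_APPROX_NONE); return max(cs,key=cv2.contourArea)[:,0].astype(float)
E
python3 - <<'E'
from h import *
for nm,p in dict(captop=cl(0,0,.151),ball=cl(163.2e-3,.008,.085),pA=cl(-.06,.055,.015),pB=cl(-.06,-.055,.015),pC=cl(.25,.055,.015),pD=cl(.25,-.055,.015)).items():
    print(nm,p.round(4),proj("top",p).round(1),proj("scene",p).round(1))
t=cv2.imread("pics/top0.png");s=cv2.imread("pics/scene0.png")
ht=cv2.cvtColor(t,cv2.COLOR_BGR2HSV);hs=cv2.cvtColor(s,cv2.COLOR_BGR2HSV)
pt=[]
for nm,rt,rs in(("ball",(185,215,204,234),(412,142,426,157)),("cap",(245,190,267,212),(403,180,420,202))):
    kt=blob(t,ht[...,2]<45,rt);ks=blob(s,hs[...,2]<45,rs)
    print(nm,kt.min(0),kt.max(0),ks.min(0),ks.max(0))
    print(two((kt.min(0)+kt.max(0))/2,(ks.min(0)+ks.max(0))/2))
# cradle: board by hue/sat, rails by bright pale
blur=cv2.GaussianBlur(ht,(3,3),0)
kr=(ht[...,1]>140)&(ht[...,2]>80)
m=cv2.morphologyEx((kr*255).astype(np.uint8),cv2.MORPH_CLOSE,np.ones((5,5)))
k=blob(t,m>0,(393,217,445,282)); P=np.array([onz("top",u,v,.010)[:2]*1000 for u,v in k],np.float32); print("board",cv2.minAreaRect(P),cv2.minAreaRect(k.astype(np.float32)))
C=[onz("top",320+(x-380)/3,215+(y-260)/3,.01)[:2].round(4) for x,y in((634,278),(740,296),(717,447),(613,432))]; print(C,np.mean(C,0))
for nm,roi in(("railL",(402,235,419,262)),("railR",(419,235,434,266))):
    k=blob(t,(ht[...,1]<128)&(ht[...,2]>150)&(ht[...,0]>=14),roi); print(nm,cv2.minAreaRect(np.array([onz("top",u,v,.030)[:2]*1000 for u,v in k],np.float32)))
ms=blob(s,hs[...,2]<60,(270,250,352,318)); P=np.array([onz("scene",u,v,.004)[:2]*1000 for u,v in ms],np.float32); print("mat scene",cv2.minAreaRect(P))
g=blob(s,hs[...,1]<60,(370,130,455,255)); P=np.array([onz("scene",u,v,.015)[:2]*1000 for u,v in g],np.float32); print("clamp scene",cv2.minAreaRect(P))
E
```

```text
captop [0.5887 0.0948 0.151 ] [255.1 201.5] [412.4 187.2]
ball [0.5445 0.2521 0.085 ] [193.9 225.2] [420.3 148.6]
pA [0.5485 0.024  0.015 ] [291.6 226.3] [374.4 240.1]
pB [0.6557 0.0486 0.015 ] [282.1 184.8] [423.8 252.3]
pC [0.4793 0.3262 0.015 ] [172.7 254.3] [404.7 137.1]
pD [0.5865 0.3508 0.015 ] [164.1 212.5] [449.2 146.9]
ball [191. 222.] [196. 229.] [418. 146.] [423. 152.]
(array([0.5443547 , 0.25431155, 0.08125706]), np.float64(0.0003067082638450933))
cap [250. 197.] [262. 208.] [405. 183.] [417. 199.]
(array([0.58813784, 0.09456366, 0.13808855]), np.float64(0.0012871376430058019))
board ((488.8860778808594, -296.2755432128906), (90.57010650634766, 131.46157836914062), 80.0054702758789) ((418.3751220703125, 249.3028106689453), (36.18702697753906, 51.77730178833008), 8.841814041137695)
[array([ 0.5605, -0.2634]), array([ 0.5444, -0.3525]), array([ 0.4173, -0.3296]), array([ 0.4303, -0.243 ])] [ 0.488125 -0.297125]
railL ((492.54962158203125, -278.4029235839844), (10.135274887084961, 46.41374206542969), 79.94803619384766)
railR ((486.3308410644531, -313.8733215332031), (9.764033317565918, 47.99272155761719), 80.40133666992188)
mat scene ((479.42681884765625, -129.93206787109375), (107.21673583984375, 107.52685546875), 83.48145294189453)
clamp scene ((567.2169799804688, 185.25027465820312), (110.02950286865234, 318.7050476074219), 12.90474796295166)
```

```bash
python3 - <<'E'
from h import *
p=cl(.125,.008,.078); print(p); d=goto([p[0],p[1],.2]); 
Rm=R.from_rotvec(arm.observe()["eef_rot"]).as_matrix(); print(Rm.round(3))
print("turn",np.degrees(np.arctan2(*Rm[[1,0],1])))
E
```

```text
[0.55299565 0.21485915 0.078     ]
shift units [ 0.9551  0.5445 -0.0027]
[[ 0.965 -0.262 -0.   ]
 [-0.262 -0.965 -0.002]
 [ 0.     0.002 -1.   ]]
turn -105.17920826265123
```

```bash
python3 -m pendant '[[0.955,0.5445,0,0,0,-0.936],[0.955,0.5445,0,0,0,-0.936],[0.955,0.5445,0,0,0,-0.936],[0.955,0.5445,0,0,0,-0.936],[0.955,0.5445,0,0,0,-0.936],[0.955,0.5445,0,0,0,-0.936],[0.955,0.5445,0,0,0,-0.936],[0.955,0.5445,0,0,0,-0.936],[0.955,0.5445,0,0,0,-0.936],[0.955,0.5445,0,0,0,-0.936],[0.955,0.5445,0,0,0,-0.936],[0.955,0.5445,0,0,0,-0.936],[0.955,0.5445,0,0,0,-0.936],[0.955,0.5445,0,0,0,-0.936]]' -1 40
python3 - <<'E'
from h import *
s=arm.observe(); print(s["q"].round(3),s["position"]); goto(cl(.125,.008,.078)); goto(cl(.238,.008,.078))
Rm=R.from_rotvec(s["eef_rot"]).as_matrix(); print(np.degrees(np.arctan2(*Rm[[1,0],1])))
E
```

```text
time_s: 1.5
position: [0.5524, 0.2151, 0.1982]
eef_rot: [3.12, 0.353, -0.002]
wrist_force: [-0.7, -0.0, 0.5]
width: -0.003
[ 6.450e-01  3.320e-01 -7.400e-02  1.000e-03 -1.167e+00  1.151e+00] [0.55237362 0.21512338 0.19823272]
shift units [0.0015 0.0003 0.2405]
shift units [ 0.0016 -0.2257  0.24  ]
-77.07782173063069
```

```bash
python3 -m pendant '[[0,0,0.12,0,0,0],[0,0,0.2,0,0,0],[0,0,0.2405,0,0,0],[0,0,0.2405,0,0,0],[0,-0.03,0.2405,0,0,0],[0,-0.055,0.2405,0,0,0],[0,-0.08,0.2405,0,0,0],[0,-0.105,0.2405,0,0,0],[0,-0.13,0.2405,0,0,0],[0,-0.155,0.2405,0,0,0],[0,-0.18,0.2405,0,0,0],[0,-0.205,0.2405,0,0,0],[0,-0.2257,0.2405,0,0,0],[0,-0.2257,0.2405,0,0,0],[0,-0.2257,0.2405,0,0,0],[0,-0.2257,0.15,0,0,0],[0,-0.2257,0.05,0,0,0],[0,-0.1,0.02,0,0,0],[0,0,0.02,0,0,0]]'
python3 - <<'E'
from h import *
t=snap("top","t1.png");s=snap("scene","s1.png")
W=np.zeros((400,800,3),np.uint8)
W[:360,:400]=cv2.resize(t[180:270,150:250],None,fx=4,fy=4,interpolation=cv2.INTER_CUBIC)[:,:,::-1]
W[:400,400:800]=cv2.resize(s[110:210,370:470],None,fx=4,fy=4,interpolation=cv2.INTER_CUBIC)[:,:,::-1]
cv2.imwrite("pics/c1.png",W); print(proj("top",cl(.205+.061,.008,.057)),proj("scene",cl(.205+.061,.008,.057)))
print(arm.observe()["position"]);goto(cl(.09,0,.2))
E
```

```text
time_s: 3.4
position: [0.5505, 0.2292, 0.1907]
eef_rot: [-3.12, -0.357, -0.006]
wrist_force: [1.1, -0.2, -0.6]
width: 0.002
[156.50997604 236.21279237] [427.37590382 124.62639076]
[0.54987672 0.22410254 0.18893967]
shift units [ 0.0184  0.0893 -0.022 ]
```

View pics/c1.png

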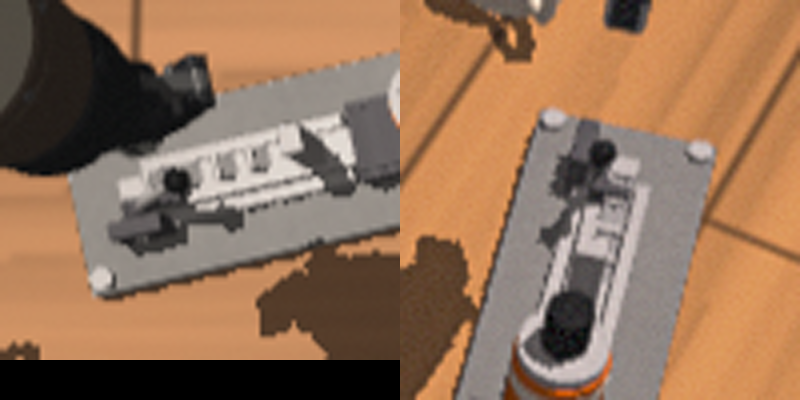

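The ball is still at its first place, top (194,225) and scene (420,147), so the pawl was not thrown. I'll check where the fingertips really are.

```bash
python3 - <<'E'
from h import *
s=arm.observe();p=s["position"];print(s["time_s"],p,s["eef_rot"])
for n in("top","scene"):print(proj(n,p),proj(n,[p[0],p[1],p[2]+.07]))
t=cv2.imread("pics/t1.png");c=cv2.imread("pics/s1.png")
W=np.zeros((480,800,3),np.uint8);W[:,:400]=cv2.resize(t[100:340,50:250],None,fx=2,fy=2);W[:400,400:]=cv2.resize(c[0:200,330:530],None,fx=2,fy=2)
cv2.imwrite("pics/c2.png",W)
E
```

```text
3.5 [0.54987672 0.22410254 0.18893967] [ 3.12095947e+00  3.43893755e-01 -7.56058696e-04]
[192.31076774 216.69816792] [181.60883801 211.73568225]
[423.7703113  125.91275435] [428.64573559 101.79635843]
```

View pics/c2.png

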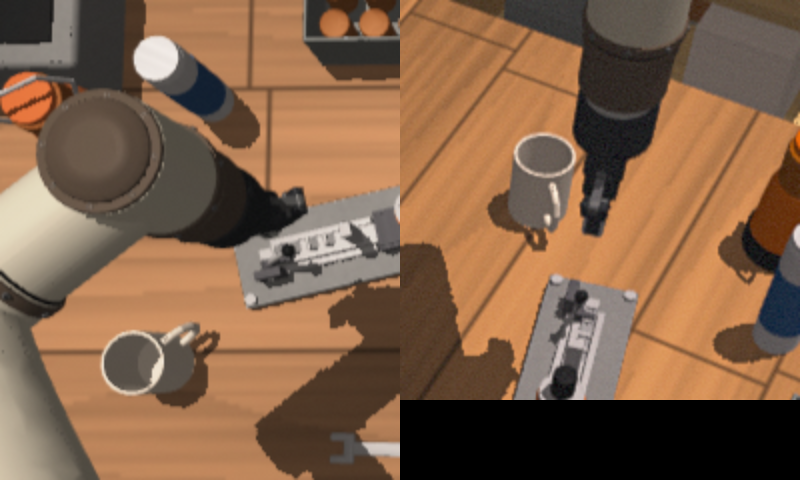

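```bash
python3 - <<'E'
from h import *
print(two((197,203),(427,117))); print(two((199,200),(427,116)))
s=arm.observe(); print(s["position"],s["joint_velocities"].round(3))
t=snap("top","t2.png");c=snap("scene","s2.png")
W=np.zeros((600,800,3),np.uint8)
W[:,:400]=cv2.resize(t[160:260,160:228],(400,600),interpolation=cv2.INTER_CUBIC)[:,:,::-1]; W[:,400:]=cv2.resize(c[80:180,390:457],(400,600),interpolation=cv2.INTER_CUBIC)[:,:,::-1]
s=arm.observe(); p=s["position"];print(p,s["joint_velocities"].round(3))
u=proj("top",p);v=proj("scene",p);print(u,v)
cv2.drawMarker(W,(int((u[0]-160)*400/68),int((u[1]-160)*6)),(0,0,255));cv2.drawMarker(W,(int(400+(v[0]-390)*400/67),int((v[1]-80)*6)),(0,0,255))
cv2.imwrite("pics/c3.png",W)
E
```

```text
(array([0.56511717, 0.19271464, 0.25380117]), np.float64(0.007358438482970134))
(array([0.56802927, 0.18444357, 0.26615499]), np.float64(0.009499718728159629))
[0.54987672 0.22410254 0.18893967] [ 0.057  0.033  0.012 -0.013  0.024 -0.04 ]
[0.54940712 0.22727584 0.18778121] [ 0.034  0.019  0.007 -0.     0.001 -0.001]
[191.00845732 217.00154034] [424.11245208 125.22606124]
```

View pics/c3.png

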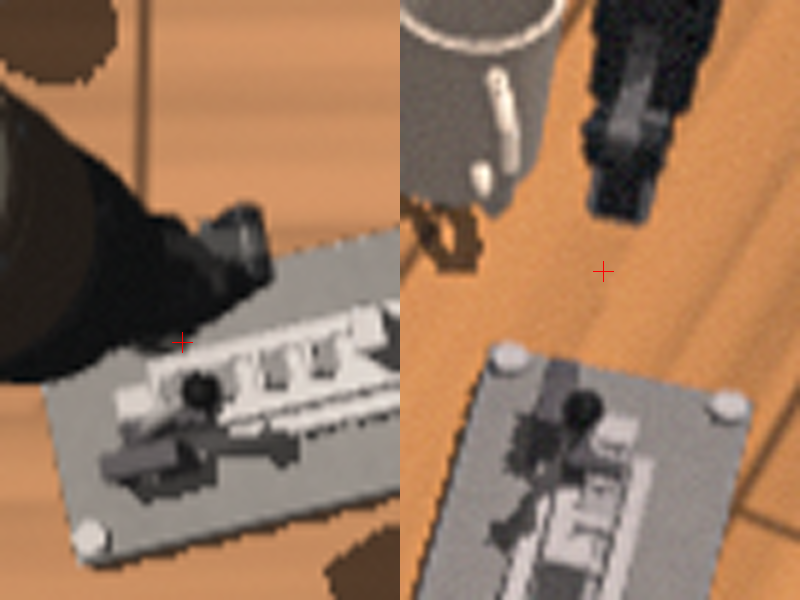

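The tip shows in scene at about (427,116), against (424,125) expected from the reported TCP. The ball is unmoved. I'll lower again step by step, settle, and check the height and the tip in the image.

```bash
python3 - <<'E'
from h import *
goto(cl(.125,.008,.09))
E
```

```text
shift units [0.0018 0.0255 0.1956]
```

```bash
python3 -m pendant '[[0.002,0.0255,0,0,0,0],[0.002,0.0255,0.08,0,0,0],[0.002,0.0255,0.15,0,0,0],[0.002,0.0255,0.196,0,0,0],[0.002,0.0255,0.196,0,0,0],[0.002,0.0255,0.196,0,0,0],[0.002,0.0255,0.196,0,0,0]]'
python3 - <<'E'
from h import *
t=snap("top","t3.png");c=snap("scene","s3.png")
W=np.zeros((600,800,3),np.uint8)
W[:,:400]=cv2.resize(t[160:260,180:248],(400,600),interpolation=cv2.INTER_CUBIC)[:,:,::-1]; W[:,400:]=cv2.resize(c[100:200,390:457],(400,600),interpolation=cv2.INTER_CUBIC)[:,:,::-1]
s=arm.observe(); p=s["position"];print(p,s["eef_rot"],s["width"])
u=proj("top",p);v=proj("scene",p);print(u,v)
cv2.drawMarker(W,(int((u[0]-180)*400/68),int((u[1]-160)*6)),(0,0,255));cv2.drawMarker(W,(int(400+(v[0]-390)*400/67),int((v[1]-100)*6)),(0,0,255))
cv2.imwrite("pics/c4.png",W); goto(cl(.125,.008,.078)); goto(cl(.238,.008,.078))
E
```

```text
time_s: 4.3
position: [0.5543, 0.2158, 0.0915]
eef_rot: [3.121, 0.35, 0.003]
wrist_force: [0.4, 1.7, 0.1]
width: 0.003
[0.5540734  0.21563686 0.09154824] [3.12187219e+00 3.49430382e-01 2.78784284e-03] -0.00028780328663378
[208.42574924 220.73124747] [417.82250624 159.26286962]
shift units [-0.0025  0.001   0.0271]
shift units [-0.003 -0.225  0.027]
```

View pics/c4.png

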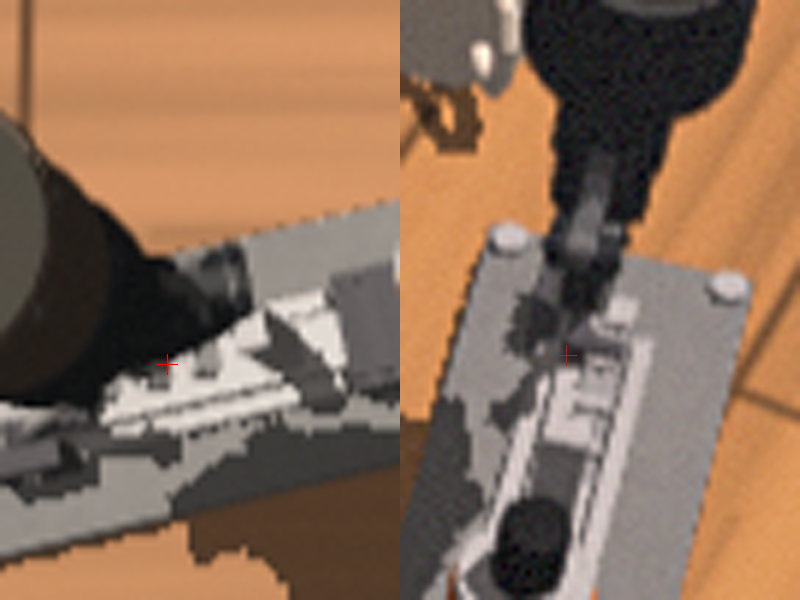

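```bash
python3 - <<'E'
from h import *
for z in(.188,.2,.213,.226,.24,.255):
    p=onz("scene",426.9,116.3,z);u=proj("top",p);print(z,p.round(3),((u-[160,160])*[5.88,6]).round(0))
print("c4")
# which pixels changed vs first images near tip, tight box
a=cv2.imread("pics/top0.png").astype(int);b=cv2.imread("pics/t2.png").astype(int)
m=(np.abs(a-b).sum(2)>60)
for y in range(192,226,2): print(y,''.join('#' if v else '.' for v in m[y,170:225]))
E
```

```text
0.188 [0.544 0.253 0.188] [112. 357.]
0.2 [0.547 0.242 0.2  ] [132. 343.]
0.213 [0.551 0.23  0.213] [154. 328.]
0.226 [0.554 0.217 0.226] [177. 312.]
0.24 [0.558 0.204 0.24 ] [202. 295.]
0.255 [0.562 0.19  0.255] [230. 276.]
c4
192 #############..........................................
194 ###############.............#######....................
196 #####################....##########....................
198 #######################.###########....................
200 ####################################...................
202 ####################################...................
204 #####################################..................
206 #####################################..................
208 ##################################.....................
210 ###############################........................
212 ############################...........................
214 #########################..............................
216 #######################................................
218 ##########..##########.................................
220 #######................................................
222 ###....................................................
224 .......................................................
```

Both views agree that the tip is where reported in xy, but about 20–25 mm higher than the reported z. I'll push at reported z ≈ 0.055, which is safe either way because the tooth tops are at 37 mm.

```bash
python3 -m pendant '[[0,0,0.04,0,0,0],[0.006,0,0.073,0,0,0],[0.006,0,0.073,0,0,0],[0.006,0,0.073,0,0,0],[0.006,-0.03,0.073,0,0,0],[0.006,-0.05,0.073,0,0,0],[0.006,-0.07,0.073,0,0,0],[0.006,-0.09,0.073,0,0,0]]'; python3 -m pendant '[[0,-0.02,0,0,0,0],[0,-0.04,0,0,0,0],[0,-0.06,0,0,0,0],[0,-0.08,0,0,0,0],[0,-0.1,0,0,0,0],[0,-0.12,0,0,0,0],[0,-0.135,0,0,0,0],[0,-0.135,0,0,0,0],[0,-0.135,0,0,0,0]]'
python3 - <<'E'
from h import *
p=arm.observe()["position"]; e=np.array([np.cos(CH),np.sin(CH)]); print((p[:2]-CO)@e,(p[:2]-CO)@[-e[1],e[0]],p[2]);goto(cl(.09,0,.2))
E
```

```text
time_s: 5.2
position: [0.5496, 0.2545, 0.0623]
eef_rot: [3.108, 0.357, 0.005]
wrist_force: [2.3, -31.7, 40.0]
width: 0.001
time_s: 6.1
position: [0.5339, 0.3202, 0.0607]
eef_rot: [3.107, 0.357, 0.003]
wrist_force: [0.1, -0.2, 0.1]
width: -0.0
0.23193662806020027 0.0031345308341496165 0.06068696830813803
shift units [ 0.0054  0.2879 -0.2745]
```

```bash
python3 -m pendant '[[0,0,-0.1,0,0,0],[0,0,-0.2,0,0,0],[0.0,0.1,-0.25,0,0,0],[-0.1,0.3,-0.27,0,0,0],[-0.2,0.33,-0.27,0,0,0],[-0.2,0.33,-0.27,0,0,0],[-0.2,0.33,-0.27,0,0,0],[-0.2,0.33,-0.27,0,0,0]]'
python3 - <<'E'
from h import *
t=snap("top","t4.png");c=snap("scene","s4.png")
W=np.zeros((600,800,3),np.uint8)
W[:400,:400]=cv2.resize(t[170:270,150:250],(400,400),interpolation=cv2.INTER_CUBIC)[:,:,::-1]; W[:,400:]=cv2.resize(c[90:240,370:470],(400,600),interpolation=cv2.INTER_CUBIC)[:,:,::-1]
cv2.imwrite("pics/c5.png",W); goto(cl(.09,0,.15))
h=cv2.cvtColor(c,cv2.COLOR_RGB2HSV)
a=cv2.imread("pics/scene0.png").astype(int); print(np.abs(a-c[:,:,::-1])[300:].sum(2).max())
E
```

```text
time_s: 6.9
position: [0.4729, 0.1372, 0.1987]
eef_rot: [3.108, 0.354, 0.005]
wrist_force: [1.3, 0.2, -0.2]
width: -0.0
shift units [ 0.2034 -0.043   0.0961]
79
```

View pics/c5.png

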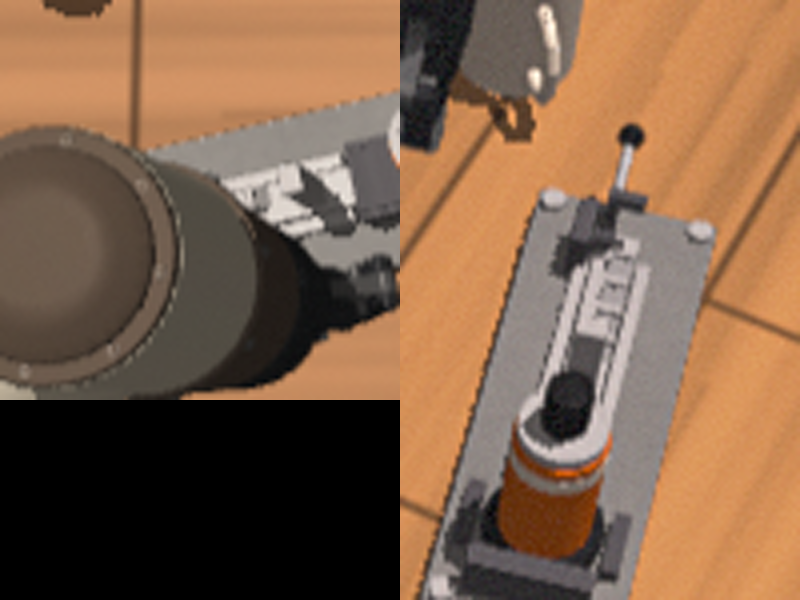

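The ball is now at scene (427.5,124), matching the thrown-over prediction (427,125), so the pawl is over. I'll calibrate the tip height by touching the bare bench here.

```bash
python3 -m pendant '[[0,0,0.1,0,0,0],[0,0,0.2,0,0,0],[0,0,0.3,0,0,0],[0,0,0.36,0,0,0],[0,0,0.375,0,0,0],[0,0,0.38,0,0,0],[0,0,0.38,0,0,0],[0,0,0.38,0,0,0]]'
python3 - <<'E'
from h import *
c=snap("scene","s5.png");t=snap("top","t5.png"); s=arm.observe();p=s["position"]; print(p,proj("scene",p),proj("top",p))
a=cv2.imread("pics/scene0.png").astype(int); m=np.abs(a-c[:,:,::-1]).sum(2)>90
v=proj("scene",p).astype(int)
for y in range(v[1]-30,v[1]+8,2): print(y,''.join('#' if q else '.' for q in m[y,v[0]-25:v[0]+25]))
E
```

```text
time_s: 7.8
position: [0.4766, 0.1378, 0.0098]
eef_rot: [3.109, 0.358, 0.01]
wrist_force: [0.9, -0.4, 0.4]
width: 0.001
[0.47614164 0.13739969 0.00974896] [368.3392178  192.11578541] [247.25215987 255.18167972]
162 ...................###################............
164 ....................#################.............
166 ....................################..............
168 ...................#################..............
170 .....................##############...............
172 ...................###############................
174 .................################.................
176 ............#...#################.................
178 ..........#######################.................
180 .........#######################..................
182 .........#######################..................
184 ......#########################...................
186 #######################.....#.....................
188 ######################............................
190 #####################.............................
192 #######################...........................
194 ########################..........................
196 ########################..........................
198 #######################...........................
```

```bash
python3 -m pendant '[[0,0,0.01,0,0,0],[0,0,0.02,0,0,0],[0,0,0.025,0,0,0],[0,0,0.025,0,0,0]]'; python3 -m pendant '[[0,0,0.005,0,0,0],[0,0,0.01,0,0,0],[0,0,0.012,0,0,0],[0,0,0.012,0,0,0]]'
```

```text
time_s: 8.3
position: [0.4759, 0.137, -0.0033]
eef_rot: [3.108, 0.357, 0.008]
wrist_force: [-0.1, -0.5, 0.1]
width: -0.002
time_s: 8.7
position: [0.4758, 0.1368, -0.0095]
eef_rot: [3.108, 0.357, 0.007]
wrist_force: [-0.7, 1.0, -0.7]
width: -0.0
```

```bash
python3 -m pendant '[[0,0,0.006,0,0,0],[0,0,0.012,0,0,0],[0,0,0.012,0,0,0]]'; python3 -m pendant '[[0,0,0.004,0,0,0],[0,0,0.008,0,0,0],[0,0,0.01,0,0,0],[0,0,0.01,0,0,0]]'
```

```text
time_s: 9.0
position: [0.4755, 0.1365, -0.016]
eef_rot: [3.108, 0.357, 0.006]
wrist_force: [-0.1, -0.4, -0.7]
width: -0.003
time_s: 9.4
position: [0.4754, 0.1364, -0.0212]
eef_rot: [3.108, 0.357, 0.005]
wrist_force: [1.4, 0.6, 0.6]
width: 0.005
```

```bash
python3 -m pendant '[[0,0,0.004,0,0,0],[0,0,0.008,0,0,0],[0,0,0.01,0,0,0],[0,0,0.01,0,0,0]]'; python3 -m pendant '[[0,0,0.004,0,0,0],[0,0,0.008,0,0,0],[0,0,0.008,0,0,0]]'
```

```text
time_s: 9.8
position: [0.4753, 0.1362, -0.0264]
eef_rot: [3.107, 0.357, 0.005]
wrist_force: [0.3, 0.6, 0.1]
width: -0.001
time_s: 10.1
position: [0.4751, 0.136, -0.0307]
eef_rot: [3.107, 0.356, 0.004]
wrist_force: [1.0, 0.4, 0.5]
width: -0.0
```

```bash
python3 - <<'E'
from h import *
c=snap("scene","s6.png");t=snap("top","t6.png"); s=arm.observe();p=s["position"]; print(p,s["q"].round(4),proj("scene",p),proj("top",p))
W=np.zeros((600,800,3),np.uint8)
W[:,:400]=cv2.resize(t[205:280,215:265],(400,600),interpolation=cv2.INTER_CUBIC)[:,:,::-1]; W[:,400:]=cv2.resize(c[140:215,345:395],(400,600),interpolation=cv2.INTER_CUBIC)[:,:,::-1]
for x,y in[(proj("top",p)-[215,205])*8,(proj("scene",p)-[345,140])*8+[400,0]]: cv2.drawMarker(W,(int(x),int(y)),(0,0,255))
cv2.imwrite("pics/c6.png",W)
E
```

```text
[ 0.4752696   0.13613158 -0.03043851] [ 0.6176  0.4699 -0.585   0.0274 -0.5202  1.1579] [366.70580579 202.49566606] [250.51928005 256.35760704]
```

View pics/c6.png

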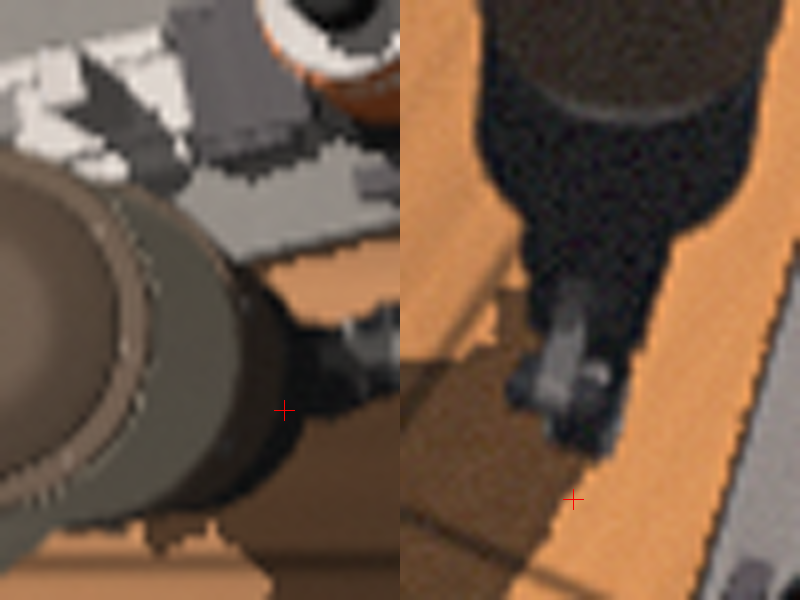

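```bash
python3 - <<'E'
from h import *
s=arm.observe();p=s["position"];Rm=R.from_rotvec(s["eef_rot"]).as_matrix()
for a,b in(((262,248),(366.3,182.5)),((263,247),(366.5,185)),((262,251),(367,180))):
    q,g=two(a,b); print(q.round(3),round(g,4),(Rm.T@(q-p)).round(3))
for z in(0,.01,.02,.03,.04):
    q=onz("scene",368.7,196.9,z); print(z,(q).round(3),(Rm.T@(q-p)).round(3),proj("top",q).round(1))
t=cv2.imread("pics/t6.png");g=t.max(2)
print(g[238:262:1,252:275])
E
```

```text
[0.488 0.086 0.112] 0.0039 [ 0.001  0.054 -0.142]
[0.491 0.084 0.107] 0.003 [ 0.003  0.056 -0.137]
[0.485 0.087 0.116] 0.0118 [-0.002  0.052 -0.146]
0 [0.48  0.132 0.   ] [ 0.004  0.005 -0.03 ] [250.  253.7]
0.01 [0.483 0.125 0.01 ] [ 0.005  0.013 -0.04 ] [251.9 252.4]
0.02 [0.486 0.119 0.02 ] [ 0.006  0.02  -0.05 ] [254. 251.]
0.03 [0.489 0.112 0.03 ] [ 0.008  0.028 -0.06 ] [256.  249.6]
0.04 [0.491 0.105 0.04 ] [ 0.009  0.035 -0.07 ] [258.1 248.2]
[[189 190 189 190 189 189 189 190 189 190 189 189 190 189 171 127 115 159
  190 191 190 190 191]
 [194 194 194 195 194 194 194 193 193 194 195 195 195 194 174 128 116 162
  195 195 195 194 195]
 [196 196 197 196 197 196 196 198 198 198 198 198 198 197 176 129 117 164
  198 199 198 198 198]
 [197 199 199 198 198 198 199 199 199 199 199 198 199 198 177 130 117 165
  199 198 199 199 199]
 [197 198 198 197 198 198 198 199 198 197 157 157 141 155 176 129 118 164
  198 198 198 198 198]
 [197 197 196 198 197 198 198 197 196 154  85  90  58  81 152 127 118 165
  198 196 197 196 196]
 [150 170 173 197 197 192 176 141 129  80  47  67  42  41 114 12
[... 982 characters left out ...]
 82  82  83  82  82]
 [ 19  18  21  19  18  20  22  18  44  67  72  73  83  83  71  52  49  70
   83  83  82  82  82]
 [ 17  18  18  19  20  29  42  67  72  83  83  82  82  82  71  53  51  70
   83  82  83  83  82]
 [ 19  52  53  52  43  67  71  81  81  81  82  81  81  82  70  53  51  69
   81  81  82  82  81]
 [ 24  75  75  75  72  80  81  80  81  80  79  80  80  80  70  52  50  69
   80  80  80  80  81]
 [ 41  80  79  81  80  80  80  80  80  79  80  80  80  79  70  52  50  68
   80  80  79  79  79]
 [ 71  81  80  79  81  80  81  81  81  80  81  80  81  80  69  52  51  69
   81  79  81  79  80]
 [ 81  81  82  82  82  82  81  82  81  81  81  81  82  82  70  52  52  70
   81  81  82  81  80]]
```

```bash
python3 -m pendant '[[0,0,0.004,0,0,0],[0,0,0.008,0,0,0],[0,0,0.01,0,0,0]]'; python3 -m pendant '[[0,0,0.004,0,0,0],[0,0,0.008,0,0,0],[0,0,0.008,0,0,0]]'
```

```text
time_s: 10.5
position: [0.4756, 0.1363, -0.0324]
eef_rot: [3.106, 0.359, 0.006]
wrist_force: [-9.8, -0.1, 35.3]
width: -0.001
time_s: 10.8
position: [0.4757, 0.1363, -0.0324]
eef_rot: [3.105, 0.362, 0.007]
wrist_force: [-11.1, -0.3, 35.1]
width: 0.001
```

Contact was at reported z ≈ −0.0315, so the true tip height is reported z + 31 mm. This fits the pass over the ball too. I'll apply that from here on, starting with the post.

```bash
cat >> h.py <<'E'
ZB=.031
def rel(p,zb=True):
    e=np.array([np.cos(CH),np.sin(CH)]); p=np.array(p); return ((p[:2]-CO)@e).round(4),((p[:2]-CO)@[-e[1],e[0]]).round(4)
E
python3 - <<'E'
from h import *
goto(cl(.09,0,.12));goto(cl(.09,0,.033))
Rm=R.from_rotvec(arm.observe()["eef_rot"]).as_matrix();print(Rm.round(3),np.degrees(np.arctan2(*Rm[[1,0],1])))
E
```

```text
shift units [ 0.2029 -0.0425 -0.3049]
shift units [ 0.2025 -0.0452 -0.131 ]
[[ 0.973  0.23   0.006]
 [ 0.23  -0.973 -0.015]
 [ 0.002  0.016 -1.   ]] -76.7044395095905
```

```bash
python3 -m pendant '[[0,0,-0.1,0,0,0],[0,0,-0.2,0,0,0],[0,0,-0.305,0,0,0],[0.1,-0.02,-0.305,0,0,0],[0.203,-0.0425,-0.305,0,0,0],[0.203,-0.0425,-0.305,0,0,0],[0.203,-0.0425,-0.305,0,0,0],[0.203,-0.0425,-0.305,0,0,0]]' -0.1 40
python3 - <<'E'
from h import *
goto(cl(.09,0,.033));s=arm.observe();Rm=R.from_rotvec(s["eef_rot"]).as_matrix();print(s["width"],Rm.round(3))
E
```

```text
time_s: 11.6
position: [0.5673, 0.1818, 0.1191]
eef_rot: [3.104, 0.361, 0.003]
wrist_force: [0.0, -0.8, -0.2]
width: 0.447
shift units [ 0.003  -0.0036  0.1721]
0.446769492358998 [[ 0.973  0.23   0.004]
 [ 0.23  -0.973 -0.016]
 [-0.     0.016 -1.   ]]
```

```bash
python3 -m pendant '[[0.003,-0.0036,0.08,0.031,0,0],[0.003,-0.0036,0.15,0.031,0,0],[0.003,-0.0036,0.172,0.031,0,0],[0.003,-0.0036,0.172,0.031,0,0],[0.003,-0.0036,0.172,0.031,0,0]]' -0.1 40 && python3 -m pendant '[[0,0,0,0,0,0],[0,0,0,0,0,0],[0,0,0,0,0,0],[0,0,0,0,0,0],[0,0,0,0,0,0]]' -1 40; python3 -c "
from h import *
print(rel(arm.observe()['position']))"
```

```text
time_s: 12.1
position: [0.5694, 0.1829, 0.0346]
eef_rot: [-3.12, -0.364, -0.003]
wrist_force: [-0.5, 0.2, 0.1]
width: 0.451
time_s: 12.6
position: [0.5705, 0.1846, 0.0369]
eef_rot: [-3.118, -0.365, -0.01]
wrist_force: [-3.7, 4.2, 7.1]
width: 0.151
(np.float64(0.0916), np.float64(-0.0023))
```

```bash
python3 -m pendant '[[0,-0.02,0,0,0,0],[0,-0.04,0,0,0,0],[0,-0.06,0,0,0,0],[0,-0.08,0,0,0,0],[0,-0.09,0,0,0,0],[0,-0.09,0,0,0,0],[0,-0.09,0,0,0,0]]' -1 40; python3 -c "
from h import *
print(rel(arm.observe()['position']))"
```

```text
time_s: 13.3
position: [0.5602, 0.23, 0.0371]
eef_rot: [-3.116, -0.366, -0.011]
wrist_force: [1.6, 2.7, -3.7]
width: 0.155
(np.float64(0.1382), np.float64(-0.0024))
```

```bash
python3 -m pendant '[[0,0,0,0,0,0],[0,0,0,0,0,0],[0,0,0,0,0,0],[0,0,-0.1,0,0,0],[0,0,-0.2,0,0,0],[0,0,-0.3,0,0,0],[0,0,-0.32,0,0,0],[0,0,-0.32,0,0,0]]' -0.05 60; python3 - <<'E'
from h import *
goto(cl(0,0,.19));goto(cl(0,0,.09)); s=arm.observe();print(R.from_rotvec(s["eef_rot"]).as_matrix().round(3))
t=snap("top","t7.png");c=snap("scene","s7.png")
h=cv2.cvtColor(t,cv2.COLOR_RGB2HSV)
for b in (.0,.046):print(proj("scene",cl(.09+b,0,.093)),proj("top",cl(.09+b,0,.093)))
E
```

```text
time_s: 14.1
position: [0.56, 0.2295, 0.2001]
eef_rot: [-3.113, -0.365, -0.019]
wrist_force: [0.0, 0.3, -0.1]
width: 0.47
shift units [-0.0068  0.2755  0.0184]
shift units [-0.0094  0.2767  0.2184]
[[ 0.973  0.231  0.011]
 [ 0.231 -0.973  0.009]
 [ 0.013 -0.006 -1.   ]]
[417.64786493 171.5972034 ] [222.24501423 214.46831707]
[421.84470675 156.00869629] [203.37076101 218.90714231]
```

```bash
python3 -m pendant '[[-0.007,0.1,0.018,0,0,0],[-0.007,0.2,0.018,0,0,0],[-0.007,0.2755,0.018,0,0,0],[-0.007,0.2755,0.018,0,0,0],[-0.007,0.2755,0.018,0,0,0],[-0.008,0.276,0.1,0,0,0],[-0.009,0.2767,0.17,0,0,0],[-0.0094,0.2767,0.218,0,0,0],[-0.0094,0.2767,0.218,0,0,0],[-0.0094,0.2767,0.218,0,0,0]]' -0.05 60; python3 -m pendant '[[0,0,0,0,0,0],[0,0,0,0,0,0],[0,0,0,0,0,0],[0,0,0,0,0,0],[0,0,0,0,0,0]]' -1 60; python3 - <<'E'
from h import *
print(rel(arm.observe()['position']))
E
```

```text
time_s: 15.2
position: [0.5852, 0.0946, 0.0853]
eef_rot: [-3.116, -0.368, -0.005]
wrist_force: [0.3, 0.9, 0.4]
width: 0.475
time_s: 15.7
position: [0.5866, 0.096, 0.0871]
eef_rot: [-3.115, -0.372, -0.011]
wrist_force: [-1.3, 1.4, 8.5]
width: 0.286
(np.float64(0.0016), np.float64(0.0018))
```

```bash
python3 -m pendant '[[0,0,-0.03,0,0,0],[0,0,-0.08,0,0,0],[0,0,-0.16,0,0,0],[0,0,-0.24,0,0,0],[0,0,-0.24,0,0,0],[0,0,-0.24,0,0,0]]' -1 60; python3 - <<'E'
from h import *
goto([.480,-.130,.19]);s=arm.observe();print(s["q"].round(2))
E
```

```text
time_s: 16.3
position: [0.5847, 0.0961, 0.2059]
eef_rot: [-3.114, -0.372, -0.008]
wrist_force: [-0.7, 0.1, -3.6]
width: 0.289
shift units [-0.3101  0.3903  0.0283]
[ 0.43  0.32 -0.07 -0.   -1.18  1.38]
```

```bash
python3 -m pendant '[[-0.03,0.04,0.0283,0,0,0],[-0.07,0.09,0.0283,0,0,0],[-0.12,0.15,0.0283,0,0,0],[-0.17,0.21,0.0283,0,0,0],[-0.22,0.28,0.0283,0,0,0],[-0.27,0.34,0.0283,0,0,0],[-0.3,0.375,0.0283,0,0,0],[-0.31,0.39,0.0283,0,0,0],[-0.31,0.39,0.0283,0,0,0],[-0.31,0.39,0.0283,0,0,0],[-0.31,0.39,0.0283,0,0,0]]' -1 60; python3 - <<'E'
from h import *
goto([.480,-.130,.079]);s=arm.observe();print(s["q"].round(2),s["width"],R.from_rotvec(s["eef_rot"]).as_matrix().round(3))
t=snap("top","t8.png");c=snap("scene","s8.png")
E
```

```text
time_s: 17.4
position: [0.4803, -0.1289, 0.1893]
eef_rot: [-3.114, -0.374, -0.006]
wrist_force: [-0.1, 0.3, -2.6]
width: 0.284
shift units [-0.002   0.0032  0.2206]
[ 0.06  0.17 -0.31 -0.01 -1.08  1.75] 0.28426942464191335 [[ 0.972  0.237  0.003]
 [ 0.237 -0.972  0.006]
 [ 0.004 -0.005 -1.   ]]
```

```bash
python3 -m pendant '[[-0.002,0.003,0.06,0,0,0],[-0.002,0.003,0.13,0,0,0],[-0.002,0.003,0.18,0,0,0],[-0.002,0.003,0.21,0,0,0],[-0.002,0.003,0.22,0,0,0],[-0.002,0.003,0.22,0,0,0],[-0.002,0.003,0.22,0,0,0]]' -1 60;python3 -m pendant '[[0,0,0.003,0,0,0],[0,0,0.006,0,0,0],[0,0,0.006,0,0,0]]'
```

```text
time_s: 18.2
position: [0.4813, -0.1298, 0.0806]
eef_rot: [-3.114, -0.376, -0.01]
wrist_force: [-0.6, -0.3, -2.6]
width: 0.28
time_s: 18.5
position: [0.4814, -0.1298, 0.078]
eef_rot: [-3.114, -0.375, -0.011]
wrist_force: [0.7, 0.0, -4.1]
width: 0.285
```

```bash
python3 -m pendant '[[0,0,0.003,0,0,0],[0,0,0.006,0,0,0],[0,0,0.006,0,0,0]]';python3 -m pendant '[[0,0,0.002,0,0,0],[0,0,0.004,0,0,0],[0,0,0.004,0,0,0]]'
```

```text
time_s: 18.8
position: [0.4819, -0.1298, 0.0762]
eef_rot: [-3.115, -0.376, -0.013]
wrist_force: [-1.9, 1.6, 3.7]
width: 0.283
time_s: 19.1
position: [0.4822, -0.1298, 0.0762]
eef_rot: [-3.115, -0.378, -0.014]
wrist_force: [-5.1, 2.9, 12.0]
width: 0.286
```

```bash
python3 -m pendant '[[0,0,0,0,0,0],[0,0,0,0,0,0],[0,0,0,0,0,0],[0,0,-0.06,0,0,0],[0,0,-0.16,0,0,0],[0,0,-0.26,0,0,0],[0,0,-0.36,0,0,0],[0.1,0,-0.4,0,0,0.25],[0.2,0,-0.4,0,0,0.5],[0.24,0,-0.4,0,0,0.79],[0.24,0,-0.4,0,0,0.79],[0.24,0,-0.4,0,0,0.79],[0.24,0,-0.4,0,0,0.79]]' -0.05 60
python3 - <<'E'
from h import *
s=arm.observe();Rm=R.from_rotvec(s["eef_rot"]).as_matrix();print(s["q"].round(3),Rm.round(3),s["position"])
c=snap("scene","s9.png");t=snap("top","t9.png")
W=np.zeros((600,800,3),np.uint8)
W[:,:400]=cv2.resize(t[150:300,290:390],(400,600))[:,:,::-1];W[:,400:]=cv2.resize(c[120:345,300:450],(400,600))[:,:,::-1]
cv2.imwrite("pics/c7.png",W)
print(proj("scene",[.4815,-.13,.14]),proj("top",[.4815,-.13,.14]))
E
```

```text
time_s: 20.4
position: [0.5963, -0.1024, 0.2771]
eef_rot: [-3.125, 0.269, -0.011]
wrist_force: [0.1, -0.5, -0.4]
width: 0.473
[ 0.095  0.305  0.086 -0.004 -1.343  1.305] [[ 0.985 -0.171  0.008]
 [-0.171 -0.985  0.005]
 [ 0.007 -0.006 -1.   ]] [ 0.59627932 -0.10237816  0.27711276]
[311.8979949  250.33605146] [355.63258375 248.76984549]
```

View pics/c7.png

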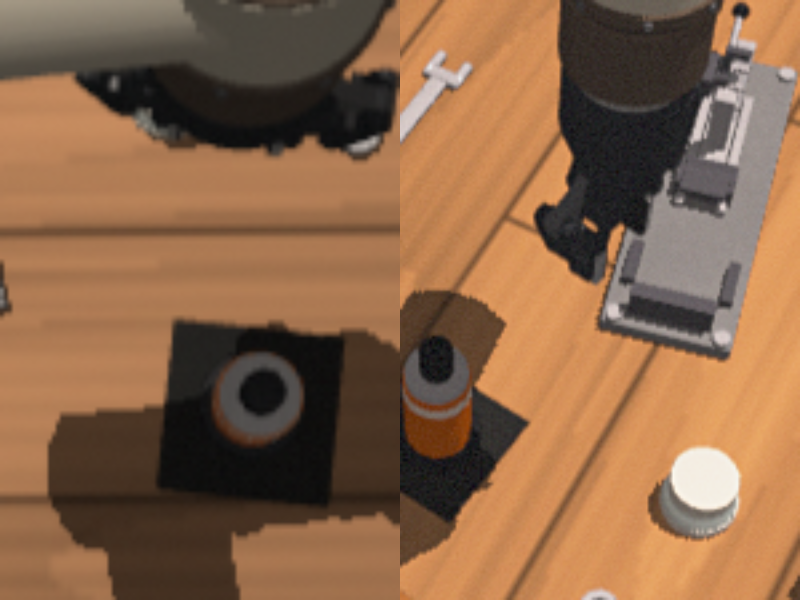

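The lantern stands upright mid-mat, cap at top (355.8,248) against (355.6,248.8) predicted. The pawl is over and the jaw back. Now I tilt the tool for the body grasp.

```bash
python3 -m pendant '[[0,0,0,0,-0.28,0],[0,0,0,0,-0.56,0],[0,0,0,0,-0.833,0],[0,0,0,0,-0.833,0]]' 1 60;python3 -m pendant '[[0,0,0,0,-0.28,0],[0,0,0,0,-0.56,0],[0,0,0,0,-0.833,0],[0,0,0,0,-0.833,0]]'; python3 - <<'E'
from h import *
s=arm.observe();Rm=R.from_rotvec(s["eef_rot"]).as_matrix();print(s["q"].round(3),Rm.round(3))
print(np.degrees(np.arccos(-Rm[2,2])))
# Lt fit
q=s["q"];th=q[1]-q[2];r=np.hypot(*s["position"][:2]);rp=np.sqrt(r*r-.0256);rw=.015+.556*np.sin(q[1])+.408*np.cos(th);ph=th-q[4];print("Lt",(rp-rw)/np.cos(ph), ph)
E
```

```text
time_s: 20.9
position: [0.5977, -0.1025, 0.2701]
eef_rot: [-3.012, 0.26, 0.675]
wrist_force: [1.0, 0.2, -2.3]
width: 0.996
time_s: 21.3
position: [0.5984, -0.1021, 0.2601]
eef_rot: [-2.751, 0.237, 1.318]
wrist_force: [0.0, 0.5, -4.7]
width: 1.005
[ 0.009  0.868  0.809 -0.216 -2.386  1.302] [[ 0.617 -0.174 -0.767]
 [-0.104 -0.985  0.14 ]
 [-0.78  -0.007 -0.626]]
51.240469454171205
Lt 0.34040888494910715 2.4445720760936553
```

```bash
python3 - <<'E'
from h import *
goto([.56,-.145,.19])
E
```

```text
shift units [0.0709 0.0988 0.1348]
```

```bash
python3 -m pendant '[[0.03,0.04,0.05,0,-0.28,0],[0.06,0.08,0.11,0,-0.56,0],[0.07,0.099,0.135,0,-0.79,0],[0.07,0.099,0.135,0,-0.79,0],[0.07,0.099,0.135,0,-0.79,0]]'; python3 - <<'E'
from h import *
s=arm.observe();Rm=R.from_rotvec(s["eef_rot"]).as_matrix();p=s["position"];print(s["q"].round(3),Rm.round(3))
t=snap("top","t10.png");c=snap("scene","s10.png")
W=np.zeros((600,800,3),np.uint8)
W[:,:400]=cv2.resize(t[150:270,290:370],(400,600))[:,:,::-1];W[:,400:]=cv2.resize(c[180:330,300:400],(400,600))[:,:,::-1]
for nm,q,col in(("claim",p,(0,0,255)),("tool",p-.031*Rm[:,2],(0,255,0)),("world",p+[0,0,.031],(255,255,0))):
    print(nm,proj("top",q),proj("scene",q))
    x,y=(proj("top",q)-[290,150])*5;cv2.drawMarker(W,(int(x),int(y)),col)
    x,y=(proj("scene",q)-[300,180])*4+[400,0];cv2.drawMarker(W,(int(x),int(y)),col)
cv2.imwrite("pics/c8.png",W)
E
```

```text
time_s: 21.8
position: [0.5597, -0.1452, 0.1919]
eef_rot: [-2.407, 0.205, 1.832]
wrist_force: [0.8, -0.1, 1.1]
width: 1.0
[-0.051  1.052  0.744 -0.217 -2.551  1.362] [[ 0.262 -0.173 -0.949]
 [-0.041 -0.985  0.169]
 [-0.964 -0.005 -0.266]]
claim [363.76725143 210.5508272 ] [344.74603371 259.87667493]
tool [366.33649364 196.22936085] [358.04134856 266.73464956]
world [364.94405136 208.22064858] [345.26866017 251.04053656]
```

View pics/c8.png

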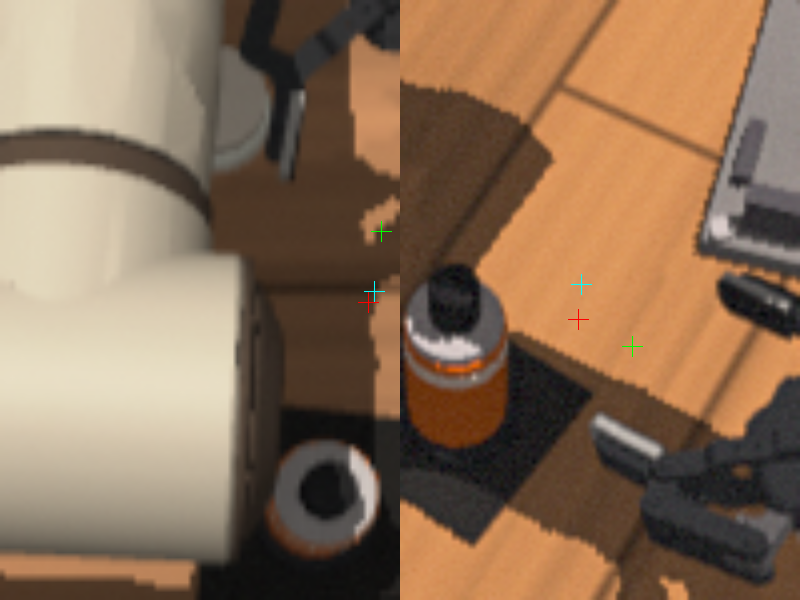

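The scene view shows the open fingertips' midpoint at about (364.5,269). That matches the 31 mm offset taken along the tool axis plus the 13 mm swing, predicted (363.6,269.6). So the offset lies along the tool.

```bash
python3 - <<'E'
from h import *
s=arm.observe();d=R.from_rotvec(s["eef_rot"]).as_matrix()[:,2]
G=np.array([.4815,-.13,.070]); goto(G-.055*d); goto(G+.055*d); print(G-.055*d)
E
```

```text
shift units [ 0.1972 -0.0004  0.1132]
shift units [ 0.1972 -0.0004  0.3332]
[ 0.53360602 -0.13920554  0.08500734]
```

```bash
python3 -m pendant '[[0.05,0,0.02,0,0,0],[0.11,0,0.06,0,0,0],[0.17,0,0.1,0,0,0],[0.197,0,0.113,0,0,0],[0.197,0,0.113,0,0,0],[0.197,0,0.113,0,0,0]]' 1 60; python3 - <<'E'
from h import *
s=arm.observe();Rm=R.from_rotvec(s["eef_rot"]).as_matrix();d=Rm[:,2]
G=np.array([.4815,-.13,.070]); goto(G+.055*d);print(s["q"].round(3),Rm.round(3))
E
```

```text
time_s: 22.5
position: [0.5352, -0.1396, 0.0878]
eef_rot: [-2.421, 0.203, 1.817]
wrist_force: [-0.5, -0.6, 0.7]
width: 0.996
shift units [ 0.0038 -0.0003  0.2246]
[-0.043  1.102  0.575 -0.171 -2.322  1.423] [[ 0.276 -0.171 -0.946]
 [-0.042 -0.985  0.166]
 [-0.96  -0.006 -0.279]]
```

```bash
python3 -m pendant '[[0.002,0,0.04,0,0,0],[0.004,0,0.09,0,0,0],[0.004,0,0.14,0,0,0],[0.004,0,0.19,0,0,0],[0.004,0,0.2246,0,0,0],[0.004,0,0.2246,0,0,0],[0.004,0,0.2246,0,0,0]]' 1 80; python3 -c "
from h import *
s=arm.observe();print(s['q'].round(3));goto(np.array([.4815,-.13,.070])+.055*R.from_rotvec(s['eef_rot']).as_matrix()[:,2])"
```

```text
time_s: 23.2
position: [0.4313, -0.1214, 0.056]
eef_rot: [-2.427, 0.202, 1.811]
wrist_force: [0.8, -0.2, 0.1]
width: 0.999
[-0.024  0.99   0.187 -0.16  -2.043  1.461]
shift units [ 0.0021 -0.0004  0.0045]
```

```bash
python3 -m pendant '[[0.002,0,0.0045,0,0,0],[0.002,0,0.0045,0,0,0],[0.002,0,0.0045,0,0,0],[0.002,0,0.0045,0,0,0],[0.002,0,0.0045,0,0,0]]' -1 70; python3 - <<'E'
from h import *
s=arm.observe();Rm=R.from_rotvec(s["eef_rot"]).as_matrix();p=s["position"]
# lift 110 mm world up in tool axes
print((Rm.T@[0,0,.11]/.5).round(4),Rm.round(3)); 
# lantern axis/mid in tool frame, taken from standing pose
L=np.array([.4815,-.13,.059]); print("mid in tool",(Rm.T@(L-p)).round(4),"axis in tool",(Rm.T@[0,0,1]).round(4))
E
```

```text
time_s: 23.7
position: [0.4303, -0.1211, 0.0549]
eef_rot: [-2.428, 0.202, 1.81]
wrist_force: [3.5, 1.9, 4.1]
width: 0.593
[-0.2109 -0.0013 -0.0627] [[ 0.282 -0.169 -0.944]
 [-0.043 -0.986  0.164]
 [-0.958 -0.006 -0.285]]
mid in tool [ 0.0109  0.0001 -0.051 ] axis in tool [-0.9585 -0.0058 -0.2851]
```

Grasp width is 50.4 mm, which fits the 52 mm body allowing for the ~1.5 mm offset seen before. Lifting.

```bash
cat >> h.py <<'E'
MT=np.array([.0109,.0001,-.051]); 
def target(M,hd=170.):
    R0=np.array([[.282,-.169,-.944],[-.043,-.986,.164],[-.958,-.006,-.285]])
    A=R.from_matrix(R0).as_matrix().T@[0,0,1]; h=np.radians(hd); ax=np.array([np.cos(h),np.sin(h),0])
    # tool y horizontal, perpendicular to axis
    yw=np.array([R0[0,1],R0[1,1],0]); yw-=ax*(yw@ax); yw/=np.linalg.norm(yw)
    Rt,_=R.align_vectors([ax,yw],[A,[0,1,0]]); Rt=Rt.as_matrix(); return Rt,np.array(M)-Rt@MT
def step(M,frac=1.0):
    Rt,pt=target(M); s=arm.observe(); Rc=R.from_rotvec(s["eef_rot"]).as_matrix()
    print("err shift",((Rc.T@(pt-s["position"]))/.5).round(4),"turn units",(R.from_matrix(Rc.T@Rt).as_rotvec(degrees=True)/30).round(3)); 
    A=Rc@(np.array([[.282,-.169,-.944],[-.043,-.986,.164],[-.958,-.006,-.285]]).T@[0,0,1]); print("now mid",(s["position"]+Rc@MT).round(4),"axis",A.round(3),"q",s["q"].round(2))
E
python3 -m pendant '[[-0.03,0,-0.009,0,0,0],[-0.09,0,-0.027,0,0,0],[-0.16,0,-0.047,0,0,0],[-0.23,0,-0.068,0,0,0],[-0.29,0,-0.086,0,0,0],[-0.29,0,-0.086,0,0,0],[-0.29,0,-0.086,0,0,0]]' -1 70; python3 - <<'E'
from h import *
print(target([.489,-.2965,.0525])); step([.489,-.2965,.19])
E
```

```text
time_s: 24.4
position: [0.4297, -0.1217, 0.2057]
eef_rot: [-2.429, 0.202, 1.806]
wrist_force: [0.3, 0.2, -3.9]
width: 0.593
(array([[ 9.44381259e-01, -1.70777133e-01,  2.81032399e-01],
       [-1.63683283e-01, -9.85309683e-01, -4.87094649e-02],
       [ 2.85222407e-01,  1.59594560e-16, -9.58461360e-01]]), array([ 0.49305597, -0.2971015 ,  0.00050955]))
err shift [ 0.1806  0.3249 -0.1386] turn units [-0.012  2.996  0.007]
now mid [ 0.4809 -0.1307  0.2099] axis [-0.002 -0.     1.   ] q [-0.03  0.8   0.23 -0.18 -2.27  1.42]
```

```bash
python3 -m pendant '[[0.01,0.03,-0.01,0,0.25,0],[0.02,0.07,-0.03,0,0.5,0],[0.04,0.11,-0.04,0,0.75,0],[0.05,0.15,-0.05,0,1,0],[0.06,0.16,-0.05,0,1,0],[0.06,0.16,-0.05,0,1,0]]' -1 70; python3 -c "
from h import *
step([.489,-.2965,.17])"
```

```text
time_s: 25.0
position: [0.4466, -0.2058, 0.1819]
eef_rot: [-2.842, 0.243, 1.135]
wrist_force: [-0.7, 0.1, -3.1]
width: 0.595
err shift [0.1763 0.1648 0.0069] turn units [-0.017  2.005  0.   ]
now mid [ 0.489  -0.2136  0.2114] axis [-0.49   0.085  0.867] q [-0.13  0.61  0.13 -0.04 -1.85  1.53]
```

```bash
python3 -m pendant '[[0.01,0.04,0,0,0.25,0],[0.02,0.08,0,0,0.5,0],[0.04,0.12,0,0,0.75,0],[0.05,0.15,-0.01,0,1,0],[0.06,0.165,-0.01,0,1,0],[0.06,0.165,-0.01,0,1,0]]' -1 70; python3 -c "
from h import *
step([.489,-.2965,.14])"
```

```text
time_s: 25.6
position: [0.4558, -0.2908, 0.162]
eef_rot: [-3.077, 0.268, 0.375]
wrist_force: [-0.2, 0.7, -2.6]
width: 0.591
err shift [0.1091 0.001  0.1254] turn units [-0.018  1.018 -0.006]
now mid [ 0.4782 -0.2953  0.2089] axis [-0.848  0.151  0.508] q [-0.26  0.4  -0.09  0.01 -1.32  1.65]
```

```bash
python3 -m pendant '[[0.02,0,0.02,0,0.25,0],[0.04,0,0.05,0,0.5,0],[0.07,0,0.08,-0.01,0.75,0],[0.1,0,0.11,-0.018,1,-0.006],[0.109,0.001,0.125,-0.018,1,-0.006],[0.109,0.001,0.125,-0.018,1,-0.006],[0.109,0.001,0.125,-0.018,1,-0.006]]' -1 70; python3 -c "
from h import *
step([.489,-.2965,.08])"
```

```text
time_s: 26.3
position: [0.4946, -0.2971, 0.0879]
eef_rot: [3.077, -0.262, 0.43]
wrist_force: [1.0, 0.0, -3.0]
width: 0.591
err shift [-0.0358  0.0005  0.1143] turn units [-0.001  0.022  0.003]
now mid [ 0.4912 -0.2966  0.1399] axis [-0.984  0.175  0.012] q [-0.28  0.3  -0.46 -0.06 -0.54  1.72]
```

```bash
python3 -m pendant '[[-0.01,0,0.03,0,0.022,0],[-0.02,0,0.07,0,0.022,0.003],[-0.035,0,0.1,0,0.022,0.003],[-0.036,0,0.114,0,0.022,0.003],[-0.036,0,0.114,0,0.022,0.003],[-0.036,0,0.114,0,0.022,0.003]]' -1 70; python3 - <<'E'
from h import *
step([.489,-.2965,.056])
c=snap("scene","s11.png");t=snap("top","t11.png")
s=arm.observe();Rc=R.from_rotvec(s["eef_rot"]).as_matrix();M=s["position"]+Rc@MT; A=Rc@(np.array([[.282,-.169,-.944],[-.043,-.986,.164],[-.958,-.006,-.285]]).T@[0,0,1])
W=np.zeros((600,800,3),np.uint8)
W[:,:400]=cv2.resize(t[180:300,380:460],(400,600))[:,:,::-1];W[:,400:]=cv2.resize(c[270:420,225:325],(400,600))[:,:,::-1]
for q,col in((M+A*.081,(0,0,255)),(M-A*.055,(0,255,0)),(M,(255,255,0))):
    x,y=(proj("top",q)-[380,180])*5;cv2.drawMarker(W,(int(x),int(y)),col)
    x,y=(proj("scene",q)-[225,270])*4+[400,0];cv2.drawMarker(W,(int(x),int(y)),col)
cv2.imwrite("pics/c9.png",W)
E
```

```text
time_s: 26.9
position: [0.4946, -0.2972, 0.0291]
eef_rot: [3.073, -0.263, 0.45]
wrist_force: [-0.7, 0.1, -3.9]
width: 0.591
err shift [-0.0173  0.0003  0.0471] turn units [ 0.    -0.003  0.001]
now mid [ 0.4905 -0.2966  0.0811] axis [-0.984  0.176 -0.002] q [-0.28  0.38 -0.52 -0.08 -0.38  1.75]
```

View pics/c9.png

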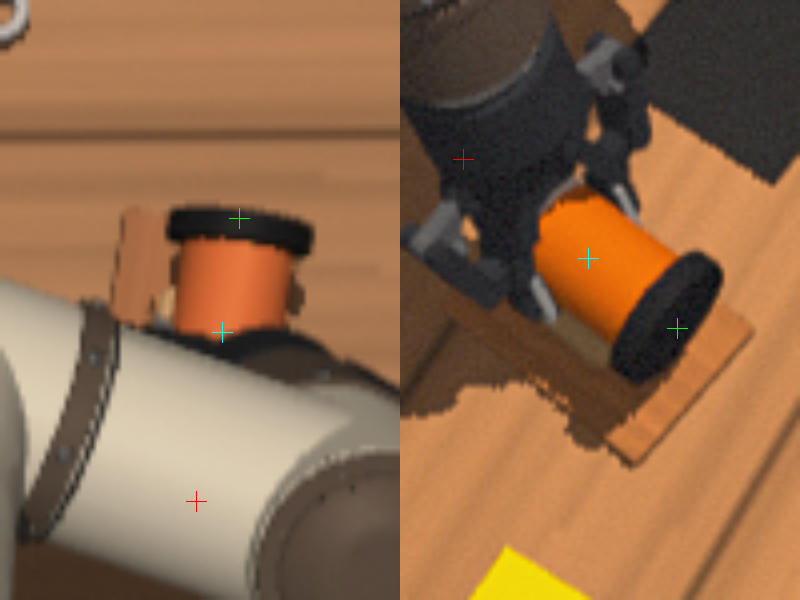

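The lantern sits in the grip as predicted: flange centre marker at scene crop (678,328), level, and in line with the board. Lowering onto the rails.

```bash
python3 -m pendant '[[-0.006,0,0.015,0,0,0],[-0.012,0,0.032,0,0,0],[-0.0173,0,0.0471,0,0,0],[-0.0173,0,0.0471,0,0,0],[-0.0173,0,0.0471,0,0,0]]' -1 70; python3 -c "
from h import *
step([.489,-.2965,.0535]);step([.489,-.2965,.0515])"
```

```text
time_s: 27.5
position: [0.4925, -0.2969, 0.0038]
eef_rot: [3.073, -0.264, 0.449]
wrist_force: [1.6, 0.7, -3.4]
width: 0.596
err shift [-0.0002  0.0003  0.0046] turn units [ 0.    -0.002  0.001]
now mid [ 0.4884 -0.2963  0.0558] axis [-0.984  0.176 -0.001] q [-0.28  0.43 -0.54 -0.1  -0.32  1.77]
err shift [-0.0014  0.0003  0.0085] turn units [ 0.    -0.002  0.001]
now mid [ 0.4884 -0.2963  0.0558] axis [-0.984  0.176 -0.001] q [-0.28  0.43 -0.54 -0.1  -0.32  1.77]
```

```bash
python3 -m pendant '[[0,0,0.0025,0,0,0],[0,0,0.0046,0,0,0],[0,0,0.0046,0,0,0],[0,0,0.0046,0,0,0]]' -1 70;  python3 -m pendant '[[-0.0005,0,0.002,0,0,0],[-0.001,0,0.003,0,0,0],[-0.001,0,0.003,0,0,0]]' -1 70; python3 -c "
from h import *
step([.489,-.2965,.0515])"
```

```text
time_s: 27.9
position: [0.4933, -0.297, 0.0017]
eef_rot: [3.073, -0.264, 0.45]
wrist_force: [-0.4, 0.4, -2.8]
width: 0.591
time_s: 28.2
position: [0.4931, -0.297, 0.0]
eef_rot: [3.073, -0.264, 0.449]
wrist_force: [-0.5, 0.3, -4.7]
width: 0.595
err shift [-0.0004  0.0003  0.001 ] turn units [ 0.    -0.002  0.001]
now mid [ 0.489  -0.2964  0.052 ] axis [-0.984  0.176 -0.001] q [-0.28  0.43 -0.54 -0.1  -0.31  1.77]
```

Not touching yet; lower in 1 mm steps.

```bash
python3 -m pendant '[[-0.0005,0,0.002,0,0,0],[-0.001,0,0.003,0,0,0],[-0.001,0,0.003,0,0,0]]' -1 70;  python3 -m pendant '[[-0.0005,0,0.002,0,0,0],[-0.001,0,0.003,0,0,0],[-0.001,0,0.003,0,0,0]]' -1 70; python3 -c "
from h import *
step([.489,-.2965,.0515])"
```

```text
time_s: 28.5
position: [0.4934, -0.2972, -0.0008]
eef_rot: [3.072, -0.263, 0.451]
wrist_force: [-2.9, 0.3, 3.8]
width: 0.592
time_s: 28.8
position: [0.4935, -0.2972, -0.0009]
eef_rot: [3.072, -0.263, 0.453]
wrist_force: [-5.0, 3.0, 11.2]
width: 0.589
err shift [-0.0007 -0.0001 -0.001 ] turn units [ 0.001 -0.007  0.001]
now mid [ 0.4893 -0.2966  0.0511] axis [-0.984  0.176 -0.004] q [-0.28  0.43 -0.54 -0.1  -0.31  1.77]
```

```bash
python3 -m pendant '[[0,0,0,0,0,0],[0,0,0,0,0,0],[0,0,0,0,0,0],[0,0,0,0,0,0],[0,0,-0.02,0,0,0],[0,0,-0.06,0,0,0],[0,0,-0.12,0,0,0],[0,0,-0.2,0,0,0],[0,0,-0.3,0,0,0],[0,0,-0.4,0,0,0],[0,0,-0.5,0,0,0],[0,0.2,-0.5,0,0,0],[0,0.4,-0.5,0,0,0],[0,0.6,-0.5,0,0,0],[0,0.6,-0.5,0,0,0],[0,0.6,-0.5,0,0,0]]' 0.7 70; python3 - <<'E'
from h import *
c=snap("scene","s12.png");t=snap("top","t12.png")
M=np.array([.489,-.2965,.0525]);A=np.array([-.985,.174,0])
hs=cv2.cvtColor(c,cv2.COLOR_RGB2HSV);ht=cv2.cvtColor(t,cv2.COLOR_RGB2HSV)
for n,h,im in(("top",ht,t),("scene",hs,c)):
    u=proj(n,M).astype(int);roi=(u[0]-35,u[1]-35,u[0]+35,u[1]+35)
    o=blob(im,(h[...,0]<14)&(h[...,1]>190)&(h[...,2]>90),roi);print(n,"orange bbox",o.min(0),o.max(0),"exp mid",proj(n,M),"orange centre",proj(n,M),"flange,cap",proj(n,M-A*.055),proj(n,M+A*.081))
    P=np.array([onz(n,a,b,.06)[:2]*1000 for a,b in o],np.float32);print(cv2.minAreaRect(P))
    k=blob(im,h[...,2]<50,(u[0]-45,u[1]-45,u[0]+45,u[1]+45));print("dark",k.min(0),k.max(0))
# undisturbed / clamp checks
a=cv2.imread("pics/top0.png").astype(int);b=cv2.imread("pics/scene0.png").astype(int)
D=np.abs(b-c[:,:,::-1]).sum(2);print("scene jar diff",D[285:322,393:432].max(),"collar",D[338:360,363:386].max())
D=np.abs(a-t[:,:,::-1]).sum(2);print("top jar diff",D[155:190,315:350].max(),"collar",D[172:193,369:390].max())
k=blob(c,hs[...,2]<45,(418,115,437,133));print("ball",k.mean(0))
W=cv2.resize(c[110:400,210:470],(520,580))[:,:,::-1];cv2.imwrite("pics/f.png",W)
E
```

```text
time_s: 30.4
position: [0.3789, -0.5329, 0.2394]
eef_rot: [3.071, -0.263, 0.455]
wrist_force: [2.1, -0.5, 1.2]
width: 0.851
top orange bbox [411. 229.] [420. 254.] exp mid [421.92795628 247.7367232 ] orange centre [421.92795628 247.7367232 ] flange,cap [425.29013731 225.59374528] [416.92393415 280.69269744]
((503.6065673828125, -280.83673095703125), (16.347675323486328, 63.5301399230957), 80.59001159667969)
dark [412. 224.] [438. 233.]
scene orange bbox [255. 323.] [294. 361.] exp mid [272.8110643  340.37755794] orange centre [272.8110643  340.37755794] flange,cap [294.56429093 357.57957109] [241.96925045 315.98847323]
((492.6900939941406, -298.384033203125), (52.70956039428711, 66.2925796508789), 80.98237609863281)
dark [278. 340.] [304. 371.]
scene jar diff 35 collar 32
top jar diff 11 collar 11
ball [427.18181818 123.45454545]
```

```bash
python3 -m pendant '[[0,0,0,0,0,0],[0,0,0,0,0,0],[0,0,0,0,0,0],[0,0,0,0,0,0],[0,0,0,0,0,0]]'; python3 - <<'E'
from h import *
c=snap("scene","s13.png").astype(int);a=cv2.imread("pics/s12.png")[:,:,::-1].astype(int)
print("lantern moved?",np.abs(c-a).sum(2)[310:375,240:308].max())
print("jaw area vs s7-like s9",np.abs(c-cv2.imread("pics/s10.png")[:,:,::-1]).sum(2)[130:200,405:445].max())
print(arm.close_job())
E
```

```text
time_s: 31.0
position: [0.3783, -0.5352, 0.2377]
eef_rot: [3.07, -0.27, 0.452]
wrist_force: [-0.9, -0.3, 0.2]
width: 0.847
lantern moved? 88
jaw area vs s7-like s9 561
the job is handed in; nothing more can be done
None
```

I threw the pawl over, drew the jaw back about 46 mm by its post, and stood the lantern on the mat and let it go. I then gripped it by its body and laid it on the wooden cradle, cap towards the robot, and handed the job in at 31.0 s.

**What the last checks showed**
- **Lantern:** in the scene view the orange body measured 52.7 mm wide at about −9°, against rails at −10°. The flange was within about 1 px of where it should be.
- **Pawl:** the ball was at scene (427,123), against (427,125) predicted for thrown over.
- **Jar and collar:** there was almost no change in either view from the first pictures.

**What failed, disagreed or was not settled**
- **Tool length:** the fingertips sit 31 mm further back along the tool than the reported TCP. My first push passed over the ball because of this, and the second pressed the fingertips on it with about 50 N. I then measured the offset by touching the bench, with about 35 N at the tip.
- **Top view of the lantern:** the colour mask caught only part of the orange body, so that check says little.
- **Lantern still at rest:** the last two frames differed by up to 88 summed grey levels around the lantern. I had set no threshold; I took it for noise or shadow, but did not look into it.
- **Jaw:** the frame comparison of the clamp area gave a large difference (561). The arm stood differently in the two frames, so I could not use it. The jaw was last seen back after the lantern stood on the mat, and nothing touched it afterwards.
- **Pictures:** the 12-picture limit was reached before a final look, so the end state was checked by numbers only.

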